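# Cull the chipped cover plate

### The job

One of the four aluminium cover plates on the blue mat has a corner broken off: cull it. Lay it on the white tilted rest and let go of it there, then take it again and lower it, still held, into the slot of the red reject rack without dropping it, so that it stands on its unbroken long edge with the chipped edge up. Leave the good plates and the other things on the bench where they are.

Things in the scene. Friction and masses are not known exactly. Their poses are not given: they have to be found in the camera images.
- plate_chipped: the odd piece: aluminium plate 120 x 56 x 10 mm, about 150 g, its +x,-y corner broken off (38 mm of the length, 22 mm of the width, slanted break). Its -y long edge is the chipped one, whole from x = -60 to +20 mm; the +y edge is whole. Starts flat in any of 4 places, yaw within 0.25 of zero. Origin: centre of the underside of the full outline; x along 120 mm, y along 56 mm, z up at the start
- plate_a: a cover plate of bare aluminium, 120 x 56 x 10 mm, 150 g, full rectangle with four dark screw spots and a grey window mark; a good part, lying flat on the mat. Origin: centre of the underside; x along the 120 mm, y along the 56 mm, z up through the thickness
- plate_b: a cover plate of bare aluminium, 120 x 56 x 10 mm, 150 g, full rectangle with four dark screw spots and a grey window mark and a small yellow sticker (which means nothing); a good part, lying flat on the mat. Origin: centre of the underside; x along the 120 mm, y along the 56 mm, z up through the thickness
- plate_c: a cover plate of bare aluminium, 120 x 56 x 10 mm, 150 g, full rectangle with four dark screw spots and a grey window mark; a good part, lying flat on the mat. Origin: centre of the underside; x along the 120 mm, y along the 56 mm, z up through the thickness
- mat: blue bench mat, 370 x 270 x 2 mm, fixed, its top 2 mm above the table; the plates lie on it in two by two, long sides along the mat's x. Origin: centre of its underside
- rest: white rest on a black base, fixed: base 120 (x) x 110 x 8 mm; two ribs 10 mm thick at x = -42 and +42 mm, free gap of 74 mm between them down to the base. Their tops slope 45 deg, rising to -y, facing +y and up; a blue lip 8 mm proud at each low end. A plate lies across both, length along x, lower long edge on the lips. Origin: centre of the underside
- rest_seat (a point): point on the slope plane midway between the ribs, 80 mm above the table: where the centre of a resting plate's underside lies (30 mm up the slope from the lips; a plate touching the lips sits 2 mm lower)
- rack: red reject rack, fixed: base 170 (x) x 80 (y) x 10 mm with one open-topped slot along its x, 150 mm long, 18 mm wide, 26 mm deep between walls 10 mm thick (their tops 36 mm above the table). Origin: centre of the base's underside, z up
- rack_slot (a point): centre of the slot's floor, 10 mm above the table
- reel: bystander: small blue solder reel standing on its flange, 52 mm across, 38 mm high; origin at its underside
- tweezers: bystander: dark steel tweezers lying flat, 120 mm long; origin at its middle, underside
- flux: bystander: small white bottle with a blue cap, 40 mm across, 70 mm high; origin at its underside

How it is judged:
On the way, in this order (a step that is already met when the one before it is completed fails the run):
1. the chipped plate lies at rest on the slope of the tilted rest, tilted 34 to 57 degrees, its underside's centre within 20 mm of the rest's seat point, and the gripper has let go of it (distance between plate_chipped and rest_seat below 0.02 m and angle between plate_chipped's own z axis and vertical between 0.6 and 1 rad and contact force between the fingers and plate_chipped below 0.2 N and linear speed of plate_chipped below 0.03 m/s), for 0.3 s.
2. the chipped plate is lowered, not dropped: still held in the fingers (over 0.5 N), it is down in the rack's slot, its centre 18 to 34 mm above the slot's floor, chipped edge up within 30 degrees (x of plate_chipped in the frame of rack between -0.025 and 0.025 m and y of plate_chipped in the frame of rack between -0.02 and 0.02 m and height (world z) of plate_chipped between 0.028 and 0.044 m and angle between plate_chipped's own y axis and vertical above 2.62 rad and contact force between the fingers and plate_chipped above 0.5 N), for 0.1 s.
At the end, for the whole second after the job is handed in: the chipped plate stands released in the rack slot, chipped edge up within 30 deg of upright, within 25 mm of the slot middle along it and 20 mm across, centre 18-34 mm over the slot floor (28 = right down); good plates within 15 mm, reel, tweezers and bottle within 30 mm of their starts (x of plate_chipped in the frame of rack between -0.025 and 0.025 m and y of plate_chipped in the frame of rack between -0.02 and 0.02 m and height (world z) of plate_chipped between 0.028 and 0.044 m and angle between plate_chipped's own y axis and vertical above 2.62 rad and linear speed of plate_chipped below 0.02 m/s and angular speed of plate_chipped below 0.2 rad/s and distance of each of plate_a, plate_b, plate_c from where it was at the start of the episode below 0.015 m and distance of each of reel, tweezers, flux from where it was at the start of the episode below 0.03 m); the robot touches nothing.
It fails at once if a good plate is moved more than 15 mm (distance of any of plate_a, plate_b, plate_c from where it was at the start of the episode above 0.015 m).
It fails at once if the reel, tweezers or bottle is moved more than 30 mm (distance of any of reel, tweezers, flux from where it was at the start of the episode above 0.03 m).
It also fails if it takes over 54 s, if anything falls off the work surface, if the arm or the gripper's body presses on something with over 40 N, if the wrist force passes 120 N, or if a joint passes its speed limit or range.

### The arm

A 6-joint arm with a two-finger parallel gripper is mounted at the origin on the work surface. World frame = base frame: x ahead of the robot, y to its left, z up, the work surface at z = 0. Lengths are in m, angles in rad, forces in N, time in s.
With the tool pointing down it reaches from about 0.35 to 0.975 m from the base axis. Payload 17.4 kg.
Tool frame: the origin (TCP) lies at the very end of the fingers, on their centre line; the grasp point (between the pads) lies 19 mm behind it; z points along the fingers, y is the line along which they close (so a half turn about z gives the same grasp; the last joint's range is limited). The gripper opens to 85 mm and grips with 20 to 120 N. Pads are 22 mm wide; open, the fingers measure 114 mm over their backs; the gripper's body (76 mm by 85 mm) begins 54 mm behind the grasp point. The pads swing forward as they close: fully open they stand 13 mm farther back than shut.
Start: joints at [-1.166, 0.116, 1.442, -0, 1.584, -0.038], TCP at [0.289, -0.61, 0.231] pointing down, gripper open.
Joint ranges: [-2.83, 2.83], [-0.83, 2.19], [0.07, 2.5], [-1.14, 4.28], [0.01, 3], [-2.97, 2.97]. Speed limits (rad/s): [1.89, 1.89, 2.22, 3.14, 3.14, 3.14].

### API

Orientations are given as a rotation vector (axis times angle).
In Python, from station import manip, imaging gives the robot as it stands. The module is installed in compiled form; this text tells all that it offers.
- The arm moves only by the shell command python3 -m creep 'ROWS' [FORCE]. ROWS is JSON, a list of rows, each a list of 7 numbers: the opening, from -1 (shut) to 1 (fully open), then the shift along the tool's x, y, z scaled (see below), then the turn, a rotation vector about the tool's x, y, z scaled (see below). A call has 1 to 8 rows; each row is the pose to reach, as a shift and turn from the pose commanded when the call began, along the tool's axes at that moment; what a row does not reach only later rows make up. The controller multiplies each number of a shift by 25 cm and each number of a turn by pi/2 rad. A row lasts 1/12 s, in which the tool goes at most 41.7 mm and 7.16 degrees, less where a joint would pass 70% of its speed; a pose out of reach is approached as far as the arm can. A call with a number of a shift or a turn outside -1 to 1 is refused whole. A call with a gripper value outside its range is refused whole. The fingers move at their own pace and stop on an object; FORCE is the grip in N (left out, the last holds). Time passes only in rows, so rows that repeat a pose let the fingers close. It gives the time, the measured TCP pose, the force, the opening and the grip force at its end, in the units of the state.
- manip.sense(): the state, without advancing time (a new reading comes with each control period).
- imaging.get_image(name): name is "scene" or "top" or "wrist"; returns (picture, depth): 384x512x3 uint8, blue, green, red; 384x512 float32, m along the optical axis (not along the pixel's ray), 0 where there is no reading.
- imaging.get_calibration(name): a dict with "intrinsics" (3x3 intrinsics, pixels), "k1" (the pictures are not rectified: a ray, as slopes to the right and down, at radius r is drawn at 1 + k1 r^2 times it, then the intrinsics apply), "R" (3x3) and "t" (3): a world point X has camera coordinates R X + t. Camera axes: x right, y down, z forward; pixel columns grow to the right and rows downward; lengths in m; the calibration is good to about 2 mm. A picture is of the moment at which its call begins: read the wrist's pose just before it. get_calibration takes no time and is no camera call; for the wrist camera it gives the pose at the moment of the call.
- manip.close_job(): hands the job in; it is judged then, once.
The state is a dict: "t": time; "joints": joint angles; "qd": joint speeds; "effort": joint torques, N m; "eef_pos": TCP position; "orientation": TCP orientation; "contact_force": force on the tool from outside, world axes, zero at the start; "wrist_torque": the same for the moment, N m; "finger_gap": opening from 0.0 (shut) to 1.0 (fully open); "grip_force": force on a finger pad.
Only numpy, scipy, OpenCV 4.12 (cv2) and the standard library are available. Lean on these libraries where they do the work, as an engineer would, in place of code of your own. Each camera call takes 0.05 s, during which the arm holds its last target. There are 200 camera calls.

## Working session

There is one attempt and no reset: what is moved stays moved. The work goes in short steps, Python scripts to look and compute and a shell command to move; the robot and the scene stay as the last step left them, time stands still between calls to the robot, and variables do not carry over. Pictures are saved under pics/ and viewed, at most 12 in all, crops included, and the job is handed in when it is done.

```bash
mkdir -p pics; cat > h.py <<'E'
import numpy as np, cv2
from station import manip, imaging
from scipy.spatial.transform import Rotation as R
def grab(name,fn=None):
    c=imaging.get_calibration(name); im,d=imaging.get_image(name)
    if fn: cv2.imwrite('pics/'+fn,im)
    return im,d,c
def cloud(d,c):
    h,w=d.shape; u,v=np.meshgrid(np.arange(w),np.arange(h))
    K=np.array(c['intrinsics']); p=np.stack([u,v],-1).reshape(-1,1,2).astype(float)
    n=cv2.undistortPoints(p,K,np.array([c['k1'],0,0,0.])).reshape(h,w,2)
    P=np.dstack([n*d[...,None],d])
    X=(P.reshape(-1,3)-np.array(c['t']))@np.array(c['R'])
    X[d.ravel()==0]=np.nan
    return X.reshape(h,w,3)
E
python3 - <<'E'
from h import *
im,d,c=grab('top','top0.png'); im2,d2,c2=grab('scene')
np.savez('top0.npz',im=im,X=cloud(d,c)); 
s=manip.sense(); print(s)
X=cloud(d,c); print(c['k1'],X[192,256],np.nanmin(X,(0,1)),np.nanmax(X,(0,1)))
cv2.imwrite('pics/scene0.png',im2)
E
```

```text
{'t': 0.1, 'joints': array([-1.16580224e+00,  1.16457262e-01,  1.44219277e+00,  3.65342180e-06,
        1.58401892e+00, -3.78086767e-02]), 'qd': array([-0.00065681, -0.00328133, -0.00214968, -0.00072594,  0.00014429,
       -0.00144471]), 'effort': array([ 1.19518299e-03, -7.33671713e+01, -6.33787751e+01, -1.25439124e-04,
        5.31022379e-03,  1.31571784e-05]), 'eef_pos': array([ 0.28913929, -0.60974647,  0.23062656]), 'orientation': array([-3.06387542e+00, -6.89651900e-01,  3.02904267e-04]), 'contact_force': array([ 0.22303415, -0.16699347, -0.13448805]), 'wrist_torque': array([-3.25363707e-05, -1.02158756e-01, -5.30300984e-02]), 'grip_force': 0.0, 'finger_gap': 0.9994655532451222}
-0.010172628575263793 [ 0.56143324 -0.01012403  0.00640422] [ 0.0554599  -1.20402634 -0.76984372] [1.29351346 1.18026919 0.41593322]
```

View pics/top0.png

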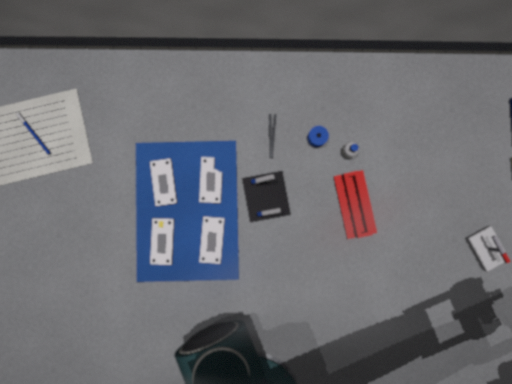

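View pics/scene0.png

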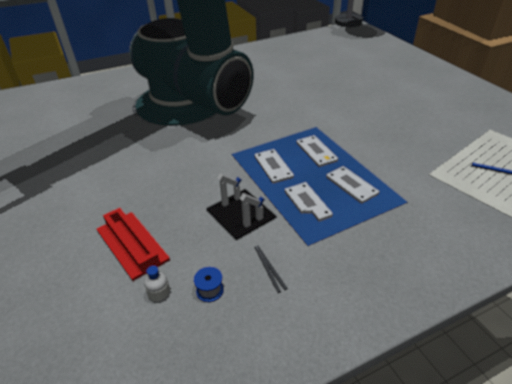

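The top view (+x up, +y left) shows the chipped plate at about (210,180), with its upper-right corner missing. The rest is at (267,196), with its lips on the +y side in the scene view. The rack is at (355,204), the bottle at (350,150), the reel at (318,136) and the tweezers at (272,135).

```bash
python3 - <<'E'
from h import *
f=np.load('top0.npz'); im=f['im'].astype(int); X=f['X']; Z=X[...,2]
b,g,r=[im[...,i] for i in range(3)]
def rect(m,name):
    P=X[m]; P=P[~np.isnan(P[:,0])]
    q=cv2.minAreaRect(P[:,:2].astype(np.float32)); print(name,len(P),np.round(q[0],4),np.round(q[1],3),round(q[2],1),'z med',np.round(np.median(P[:,2]),4),'max',P[:,2].max().round(3))
    return P
def box(u0,u1,v0,v1):
    m=np.zeros(Z.shape,bool); m[v0:v1,u0:u1]=1; return m
blue=(b-r>50)
rect(blue&box(130,245,135,290),'mat')
gray=(abs(b-r)<40)&(r>70)
for n,bx in dict(chip=(195,228,150,210),a=(145,180,153,210),b=(145,180,213,270),c=(195,228,212,268)).items():
    rect(gray&box(*bx),n)
rect((Z>0.004)&(r<60)&box(238,295,165,225),'restbase dark')
rect((Z>0.03)&box(238,295,165,225),'ribs')
rect((Z>0.03)&box(238,295,165,195),'rib+')
rect((Z>0.03)&box(238,295,196,225),'rib-')
rect((r-b>60)&box(325,385,160,245),'rack')
rect((r-b>60)&(Z>0.028)&box(325,385,160,245),'rackwalls')
rect((b-r>40)&box(300,335,120,152),'reel'); rect((Z>0.02)&box(338,365,138,162),'flux')
rect((r<75)&box(262,282,108,162),'tweez')
s=manip.sense(); print(R.from_rotvec(s['orientation']).as_matrix().round(3))
E
```

```text
mat 9613 [0.5121 0.1747] [0.368 0.269] 2.1 z med 0.0013 max 0.008
chip 925 [0.5929 0.1112] [0.06  0.123] 88.2 z med 0.0113 max 0.018
a 1040 [0.5866 0.2386] [0.125 0.062] 9.0 z med 0.0112 max 0.019
b 1036 [0.4283 0.2379] [0.061 0.124] 89.2 z med 0.0113 max 0.017
c 1044 [0.4338 0.1065] [0.059 0.124] 86.1 z med 0.0113 max 0.019
restbase dark 1366 [ 0.5505 -0.0364] [0.114 0.105] 10.8 z med 0.0076 max 0.066
ribs 204 [ 0.5498 -0.0312] [0.094 0.056] 10.8 z med 0.0744 max 0.097
rib+ 112 [ 0.5908 -0.0233] [0.01  0.056] 11.4 z med 0.0713 max 0.097
rib- 92 [ 0.5085 -0.0394] [0.01  0.056] 11.2 z med 0.0762 max 0.095
rack 1783 [ 0.5338 -0.2735] [0.171 0.084] 12.7 z med 0.0112 max 0.041
rackwalls 606 [ 0.5323 -0.2716] [0.169 0.04 ] 12.9 z med 0.0353 max 0.041
reel 335 [ 0.714  -0.1739] [0.051 0.062] 45.4 z med 0.0373 max 0.043
flux 212 [ 0.6729 -0.2532] [0.038 0.038] 89.1 z med 0.0468 max 0.073
tweez 46 [ 0.7136 -0.0501] [0.008 0.051] 89.9 z med 0.0033 max 0.009
[[ 0.904  0.428 -0.   ]
 [ 0.428 -0.904  0.001]
 [ 0.    -0.001 -1.   ]]
```

```bash
cat >> h.py <<'E'
def rot(yaw,tilt=0):
    # tool down, x along yaw; tilt (deg) about the heading axis: >0 -> tool z leans to +y side
    return R.from_euler('z',yaw,degrees=True)*R.from_euler('x',180+tilt,degrees=True)
def plan(p,Rt):
    s=manip.sense(); R0=R.from_rotvec(s['orientation'])
    d=R0.inv().apply(np.array(p)-s['eef_pos'])/0.25
    w=(R0.inv()*Rt).as_rotvec()/(np.pi/2)
    print('shift',d.round(4),'turn',w.round(4),'rows>=',max(np.linalg.norm(d)*.25/.0417,np.linalg.norm(w)*90/7.16).round(1),'t',round(s['t'],2))
E
python3 - <<'E'
from h import *
f=np.load('top0.npz'); X=f['X']; im=f['im'].astype(int)
m=np.zeros(X.shape[:2],bool); m[165:225,238:295]=1; m&=(X[...,2]>.03)&(im[...,0]-im[...,2]<40)
P=X[m]; a=np.deg2rad(11); ex=np.array([np.cos(a),np.sin(a)]); ey=np.array([-ex[1],ex[0]])
y=(P[:,:2]-[.5497,-.0314])@ey; i=np.argsort(y); print(np.c_[y,P[:,2]][i][::6].round(3).tolist())
plan([.45,-.4,.23],rot(12.8)); plan([.53,-.27,.25],rot(12.8))
E
```

```text
[[-0.028, 0.085], [-0.027, 0.086], [-0.024, 0.091], [-0.023, 0.094], [-0.021, 0.094], [-0.02, 0.096], [-0.018, 0.093], [-0.017, 0.092], [-0.015, 0.088], [-0.014, 0.033], [-0.012, 0.07], [-0.011, 0.087], [-0.01, 0.079], [-0.007, 0.082], [-0.006, 0.079], [-0.004, 0.078], [-0.003, 0.061], [-0.001, 0.075], [0.001, 0.075], [0.002, 0.072], [0.004, 0.07], [0.006, 0.07], [0.008, 0.066], [0.009, 0.066], [0.011, 0.065], [0.013, 0.063], [0.015, 0.059], [0.017, 0.061], [0.026, 0.06]]
shift [ 0.9409 -0.4824  0.0031] turn [-0.0007  0.      0.1397] rows>= 6.3 t 0.1
shift [ 1.4528 -0.8152 -0.0766] turn [-0.0007  0.      0.1397] rows>= 10.0 t 0.1
```

```bash
python3 -m creep '[[1,0.94,-0.48,0,0,0,0.14],[1,0.94,-0.48,0,0,0,0.14],[1,0.94,-0.48,0,0,0,0.14],[1,0.94,-0.48,0,0,0,0.14],[1,0.94,-0.48,0,0,0,0.14],[1,0.94,-0.48,0,0,0,0.14],[1,0.94,-0.48,0,0,0,0.14],[1,0.94,-0.48,0,0,0,0.14]]' && python3 -c "
from h import *
plan([.53,-.22,.25],rot(12.8))"
```

```text
t: 0.77
eef_pos: [0.4519, -0.3982, 0.2312]
orientation: [-3.121, -0.355, -0.0]
contact_force: [-1.0, -1.0, 0.0]
finger_gap: 0.998
grip_force: 0.0
shift [ 0.4643 -0.6244 -0.0747] turn [-0.0003 -0.0002  0.0019] rows>= 4.7 t 0.77
```

```bash
python3 -m creep '[[1,0.46,-0.62,-0.07,0,0,0],[1,0.46,-0.62,-0.07,0,0,0],[1,0.46,-0.62,-0.07,0,0,0],[1,0.46,-0.62,-0.07,0,0,0],[1,0.46,-0.62,-0.07,0,0,0],[1,0.46,-0.62,-0.07,0,0,0],[1,0.46,-0.62,-0.07,0,0,0]]' && python3 -c "
from h import *
im,d,c=grab('wrist','w1.png'); np.savez('w1.npz',im=im,X=cloud(d,c))
print(-np.array(c['R']).T@c['t'])
plan([.593,.0,.23],rot(-1.8)); plan([.593,.111,.15],rot(-1.8))"
```

```text
t: 1.35
eef_pos: [0.5282, -0.2239, 0.2487]
orientation: [3.122, 0.352, -0.0]
contact_force: [-0.0, -0.7, -0.1]
finger_gap: 1.003
grip_force: 0.0
[ 0.5935487  -0.20857262  0.39124883]
shift [ 0.4534 -0.819   0.0738] turn [1.000e-04 4.000e-04 1.621e-01] rows>= 5.6 t 1.4
shift [ 0.5519 -1.252   0.3937] turn [1.000e-04 4.000e-04 1.621e-01] rows>= 8.5 t 1.4
```

View pics/w1.png

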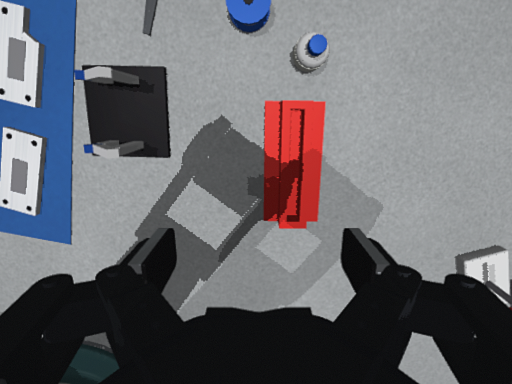

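The wrist view shows the rack at (293,165) with its slot visible, the rest at (125,110) with blue lips on the left (+y), and the chipped plate at (20,55). I'll measure the rack and rest precisely from this picture.

```bash
python3 - <<'E'
from h import *
f=np.load('w1.npz'); X=f['X']; im=f['im'].astype(int); b,g,r=[im[...,i] for i in range(3)]; Z=X[...,2]
def box(u0,u1,v0,v1):
    m=np.zeros(Z.shape,bool); m[v0:v1,u0:u1]=1; return m
def rect(m,n):
    P=X[m]; q=cv2.minAreaRect(P[:,:2].astype(np.float32)); print(n,len(P),np.round(q[0],4),np.round(q[1],4),round(q[2],1),np.median(P[:,2]).round(4)); return P
red=(r-b>40)&box(255,335,90,235)
rect(red,'rack'); W=rect(red&(Z>.03),'walls')
a=np.deg2rad(12.8); ey=np.array([-np.sin(a),np.cos(a)]); ex=np.array([ey[1],-ey[0]])
P=X[red]; y=(P[:,:2]-[.533,-.272])@ey; x=(P[:,:2]-[.533,-.272])@ex
for x0 in(-.05,-.02,.02,.05):
    k=abs(x-x0)<.015
    print(x0,[(yy.round(3),np.median(P[k&(abs(y-yy)<.001)][:,2]).round(3)) for yy in np.arange(-.024,.025,.002) if (k&(abs(y-yy)<.001)).any()])
print('floor z',np.median(Z[box(350,450,60,150)]))
Q=rect((Z>.03)&box(70,175,55,165),'ribs'); 
for bx in((70,175,55,110),(70,175,125,165)): rect((Z>.03)&box(*bx),'rib')
rect((Z>.005)&box(75,175,60,165),'rest')
rect((b-r>60)&(Z>.03)&box(70,100,60,165),'lips')
a=np.deg2rad(11); ey=np.array([-np.sin(a),np.cos(a)])
S=X[(Z>.06)&(r>90)&box(70,175,55,165)]; y=(S[:,:2]-[.5505,-.0364])@ey
for yy in np.arange(-.03,.03,.004):
    k=abs(y-yy)<.002
    if k.sum()>3: print(yy.round(3),np.percentile(S[k][:,2],80).round(4),k.sum())
E
```

```text
rack 7243 [ 0.5252 -0.2746] [0.1877 0.0813] 12.3 nan
walls 2347 [ 0.5328 -0.2721] [0.1705 0.0384] 12.4 0.0359
-0.05 [(np.float64(-0.024), np.float64(0.01)), (np.float64(-0.018), np.float64(0.036)), (np.float64(-0.016), np.float64(0.036)), (np.float64(-0.014), np.float64(0.036)), (np.float64(-0.012), np.float64(0.036)), (np.float64(-0.01), np.float64(0.036)), (np.float64(-0.008), np.float64(0.021)), (np.float64(-0.006), np.float64(0.01)), (np.float64(-0.004), np.float64(0.01)), (np.float64(-0.002), np.float64(0.01)), (np.float64(0.0), np.float64(0.01)), (np.float64(0.002), np.float64(0.01)), (np.float64(0.004), np.float64(0.01)), (np.float64(0.006), np.float64(0.01)), (np.float64(0.01), np.float64(0.036)), (np.float64(0.012), np.float64(0.036)), (np.float64(0.014), np.float64(0.036)), (np.float64(0.016), np.float64(0.036)), (np.float64(0.018), np.float64(0.036)), (np.float64(0.02), np.float64(0.012)), (np.float64(0.022), np.float64(0.01)), (np.float64(0.024), np.float64(0.01))]
-0.02 [(np.float64(-0.024), np.float64(0.01)), (np.float64(-0.018), np.float64(0.036)), (np.float64(-0.016),
[... 2460 characters left out ...]
.float64(0.014), np.float64(0.036)), (np.float64(0.016), np.float64(0.036)), (np.float64(0.018), np.float64(0.031)), (np.float64(0.02), np.float64(0.01)), (np.float64(0.022), np.float64(0.01)), (np.float64(0.024), np.float64(0.01))]
floor z nan
ribs 1234 [ 0.5507 -0.0316] [0.0938 0.0569] 11.1 0.0679
rib 651 [ 0.5915 -0.0236] [0.0107 0.0569] 11.0 0.0683
rib 583 [ 0.5098 -0.0399] [0.0103 0.0564] 11.1 0.0675
rest 7462 [ 0.5518 -0.0359] [0.1204 0.1109] 10.7 0.0081
lips 154 [ 0.5464 -0.0097] [0.0933 0.0115] 11.4 0.0614
-0.022 0.0902 105
-0.018 0.0935 126
-0.014 0.095 56
-0.01 0.0916 39
-0.006 0.0874 33
-0.002 0.0835 26
0.002 0.0796 29
0.006 0.0758 24
0.01 0.0712 27
0.014 0.0671 25
0.018 0.0633 29
```

```bash
python3 -m creep '[[1,0.45,-0.82,0.07,0,0,0.16],[1,0.45,-0.82,0.07,0,0,0.16],[1,0.45,-0.82,0.07,0,0,0.16],[1,0.45,-0.82,0.07,0,0,0.16],[1,0.45,-0.82,0.07,0,0,0.16],[1,0.45,-0.82,0.07,0,0,0.16],[1,0.45,-0.82,0.07,0,0,0.16],[1,0.45,-0.82,0.07,0,0,0.16]]' && python3 -c "
from h import *
im,d,c=grab('wrist','w2.png'); X=cloud(d,c); np.savez('w2.npz',im=im,X=X)
"
```

```text
t: 2.07
eef_pos: [0.5926, 0.0003, 0.2305]
orientation: [3.141, -0.043, -0.002]
contact_force: [0.3, -0.1, -0.3]
finger_gap: 0.997
grip_force: 0.0
```

View pics/w2.png

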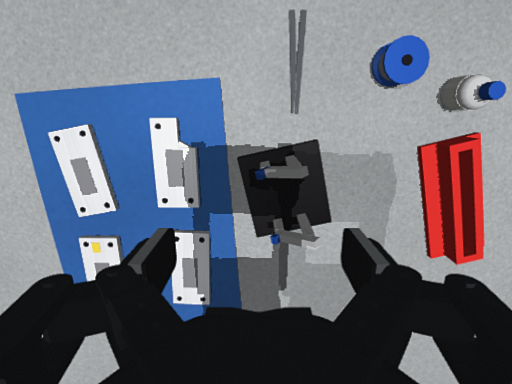

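The wrist view shows the chipped plate at (175,163), its chip at upper right, with the rest at (285,185).

```bash
python3 - <<'E'
from h import *
f=np.load('w2.npz'); X=f['X']; Z=X[...,2]; im=f['im'].astype(int)
m=np.zeros(Z.shape,bool); m[105:215,140:210]=1; m&=(Z>.009)&(im[...,0]-im[...,2]<40)
P=X[m]; q=cv2.minAreaRect(P[:,:2].astype(np.float32)); print(q,np.median(P[:,2]))
c=np.array([.593,.111])
plan([.593,.111,.10],rot(-1.8))
E
```

```text
((0.5934520959854126, 0.11157146096229553), (0.057094186544418335, 0.11875642091035843), 88.32923889160156) 0.01192806882507116
shift [-0.0102 -0.4465  0.5232] turn [0.0003 0.0005 0.0016] rows>= 4.1 t 2.12
```

```bash
python3 -m creep '[[0.6,-0.01,-0.446,0.3,0,0,0],[0.6,-0.01,-0.446,0.5,0,0,0],[0.6,-0.01,-0.446,0.5,0,0,0],[0.6,-0.01,-0.446,0.5,0,0,0],[0.6,-0.01,-0.446,0.6,0,0,0],[0.6,-0.01,-0.446,0.7,0,0,0],[0.6,-0.01,-0.446,0.7,0,0,0],[0.6,-0.01,-0.446,0.7,0,0,0]]' 40 && python3 -c "
from h import *
plan([.5915,.1115,-.001],rot(-1.7))"
```

```text
t: 2.78
eef_pos: [0.5929, 0.1103, 0.0559]
orientation: [3.141, -0.048, -0.003]
contact_force: [0.3, -0.7, 0.6]
finger_gap: 0.796
grip_force: 0.0
shift [-0.0051 -0.0047  0.2277] turn [ 0.0004  0.0012 -0.0004] rows>= 1.4 t 2.78
```

```bash
python3 -m creep '[[0.6,-0.005,-0.005,0.08,0,0,0],[0.6,-0.005,-0.005,0.14,0,0,0],[0.6,-0.005,-0.005,0.19,0,0,0],[0.6,-0.005,-0.005,0.22,0,0,0],[0.6,-0.005,-0.005,0.228,0,0,0],[0.6,-0.005,-0.005,0.228,0,0,0]]' 40 && python3 -m creep '[[0.3,0,0,0,0,0,0],[0.1,0,0,0,0,0,0],[0,0,0,0,0,0,0],[0,0,0,0,0,0,0],[-0.2,0,0,0,0,0,0],[-0.2,0,0,0,0,0,0]]' 50
```

```text
t: 3.28
eef_pos: [0.5922, 0.113, -0.0001]
orientation: [-3.141, 0.045, -0.001]
contact_force: [0.4, 0.7, -0.0]
finger_gap: 0.796
grip_force: 0.0
t: 3.78
eef_pos: [0.5927, 0.1134, 0.0009]
orientation: [-3.141, 0.045, -0.003]
contact_force: [-2.1, -0.9, 6.7]
finger_gap: 0.639
grip_force: 53.5
```

```bash
python3 -m creep '[[-0.2,0,0,-0.03,0,0,0],[-0.2,0,0,-0.1,0,0,0],[-0.2,0,0,-0.2,0,0,0],[-0.2,0,0,-0.35,0,0,0],[-0.2,0,0,-0.5,0,0,0],[-0.2,0,0,-0.6,0,0,0],[-0.2,0,0,-0.6,0,0,0],[-0.2,0,0,-0.6,0,0,0]]' && python3 -c "
from h import *
im,d,c=grab('wrist','w3.png'); X=cloud(d,c); np.savez('w3.npz',im=im,X=X)
"
```

```text
t: 4.45
eef_pos: [0.5925, 0.1135, 0.1516]
orientation: [-3.141, 0.045, -0.005]
contact_force: [-0.0, -0.3, -0.3]
finger_gap: 0.635
grip_force: 53.1
```

View pics/w3.png

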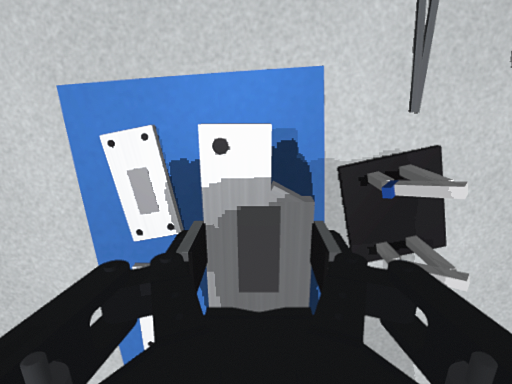

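The plate is held between the long edges, level in view, with its chip at right (300,190). I'll measure its pose in the tool frame.

```bash
python3 - <<'E'
from h import *
f=np.load('w3.npz'); X=f['X']; im=f['im'].astype(int); s=manip.sense(); R0=R.from_rotvec(s['orientation'])
T=R0.inv().apply((X-s['eef_pos']).reshape(-1,3)).reshape(X.shape)
m=np.zeros(X.shape[:2],bool); m[120:300,195:318]=1
zt=T[...,2]; print(np.nanmedian(zt[200:280,240:280]))
m&=(abs(zt-np.nanmedian(zt[200:280,240:280]))<.006)&(abs(T[...,1])<.0305)
P=T[m]; A=np.c_[P[:,:2],np.ones(len(P))]; print('plane z=ax+by+c',np.linalg.lstsq(A,P[:,2],rcond=None)[0])
print('x max',np.percentile(P[:,0],[98,99.5,100]),'y',[np.percentile(P[abs(P[:,0]-x0)<.008][:,1],[0.5,99.5]).round(4) for x0 in(.0,.01,.045,.055)])
k=P[P[:,0]>.03]; k=k[k[:,1]<0]
E
```

```text
-0.013435797165665807
plane z=ax+by+c [ 0.00213454  0.00157432 -0.01316021]
x max [0.05947543 0.06087293 0.0613761 ] y [array([-0.0278,  0.0269]), array([-0.0294,  0.0282]), array([-0.0283,  0.0051]), array([-0.0284,  0.0054])]
```

```bash
cat >> h.py <<'E'
seat=np.array([.5510,-.0352,.080]); a=np.deg2rad(11)
ry=np.array([-np.sin(a),np.cos(a),0]); n=(ry+[0,0,1])/2**.5; up=(-ry+[0,0,1])/2**.5; rx=np.array([np.cos(a),np.sin(a),0])
def lay(h): return seat+n*(h-.003)-rx*.0005
E
python3 -c "
from h import *
print(lay(.08)); plan(lay(.08)+[0,0,.03],rot(11,-45))"
```

```text
[0.54012017 0.01815147 0.13444722]
shift [-0.1958  0.3868 -0.0591] turn [-0.498   0.0547 -0.1331] rows>= 6.5 t 4.5
```

```bash
python3 -m creep '[[-0.2,-0.05,0.1,-0.06,-0.06,0.01,-0.02],[-0.2,-0.1,0.2,-0.06,-0.14,0.015,-0.04],[-0.2,-0.15,0.3,-0.06,-0.21,0.02,-0.06],[-0.2,-0.19,0.38,-0.06,-0.28,0.03,-0.08],[-0.2,-0.196,0.387,-0.06,-0.36,0.04,-0.1],[-0.2,-0.196,0.387,-0.06,-0.43,0.05,-0.12],[-0.2,-0.196,0.387,-0.06,-0.498,0.055,-0.133],[-0.2,-0.196,0.387,-0.06,-0.498,0.055,-0.133]]' && python3 -c "
from h import *
plan(lay(.025),rot(11,-45))"
```

```text
t: 5.17
eef_pos: [0.5386, 0.0189, 0.1607]
orientation: [2.34, 0.233, 0.088]
contact_force: [-1.2, -0.6, -1.6]
finger_gap: 0.635
grip_force: 53.3
shift [ 0.0068 -0.0732  0.2969] turn [0.0041 0.0015 0.0047] rows>= 1.8 t 5.17
```

```bash
python3 -m creep '[[-0.2,0.007,-0.073,0,0.004,0.001,0.004],[-0.2,0.007,-0.073,0.07,0.004,0.001,0.004],[-0.2,0.007,-0.073,0.16,0.004,0.001,0.004],[-0.2,0.007,-0.073,0.24,0.004,0.001,0.004],[-0.2,0.007,-0.073,0.29,0.004,0.001,0.004],[-0.2,0.007,-0.073,0.297,0.004,0.001,0.004],[-0.2,0.007,-0.073,0.297,0.004,0.001,0.004],[-0.2,0.007,-0.073,0.297,0.004,0.001,0.004]]' && python3 -c "
from h import *
plan(lay(.0015),rot(11,-45))"
```

```text
t: 5.83
eef_pos: [0.5496, -0.0202, 0.0995]
orientation: [2.355, 0.219, 0.098]
contact_force: [0.4, -0.7, 0.6]
finger_gap: 0.638
grip_force: 53.3
shift [-0.0082 -0.0121  0.1036] turn [-0.0044 -0.0009 -0.0045] rows>= 0.6 t 5.83
```

```bash
python3 -m creep '[[-0.2,-0.004,-0.006,0.03,0,0,0],[-0.2,-0.004,-0.006,0.06,0,0,0],[-0.2,-0.004,-0.006,0.08,0,0,0],[-0.2,-0.004,-0.006,0.09,0,0,0],[-0.2,-0.004,-0.006,0.096,0,0,0],[-0.2,-0.004,-0.006,0.1,0,0,0],[-0.2,-0.004,-0.006,0.1,0,0,0],[-0.2,-0.004,-0.006,0.1,0,0,0]]' && python3 -c "
from h import *
plan(lay(.0),rot(11,-45)); im,d,c=grab('wrist','w4.png'); grab('scene','s4.png')
"
```

```text
t: 6.5
eef_pos: [0.5517, -0.0368, 0.0802]
orientation: [2.354, 0.22, 0.098]
contact_force: [0.8, -0.5, -1.5]
finger_gap: 0.638
grip_force: 53.4
shift [-0.0036 -0.0052  0.0078] turn [-0.004  -0.001  -0.0041] rows>= 0.1 t 6.5
```

View pics/w4.png

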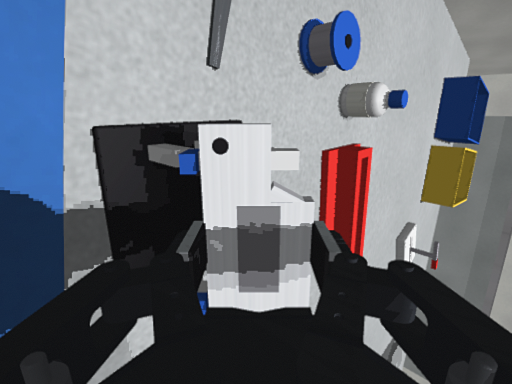

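The plate lies over both ribs, with its lower edge at u≈200 beside the blue lip at (188,162). No contact force shows yet, so I'll press down a little further.

```bash
python3 -m creep '[[-0.2,0,0,0.004,0,0,0],[-0.2,0,0,0.008,0,0,0],[-0.2,0,0,0.008,0,0,0]]';  python3 -m creep '[[-0.2,0,0,0.004,0,0,0],[-0.2,0,0,0.004,0,0,0],[-0.2,0,0,0.004,0,0,0]]'
```

```text
t: 6.85
eef_pos: [0.552, -0.0373, 0.0797]
orientation: [2.355, 0.219, 0.099]
contact_force: [-12.7, 16.0, 13.1]
finger_gap: 0.637
grip_force: 55.7
t: 7.1
eef_pos: [0.552, -0.0374, 0.0796]
orientation: [2.355, 0.219, 0.099]
contact_force: [-20.5, 27.4, 23.2]
finger_gap: 0.632
grip_force: 57.4
```

```bash
python3 -m creep '[[-0.2,0,0,-0.006,0,0,0],[-0.2,0,0,-0.006,0,0,0],[0.3,0,0,-0.006,0,0,0],[0.6,0,0,-0.006,0,0,0],[0.6,0,0,-0.006,0,0,0],[0.6,0,0,-0.006,0,0,0],[0.6,0,0,-0.006,0,0,0],[0.6,0,0,-0.006,0,0,0]]' 30 && python3 -m creep '[[0.7,0,0,0,0,0,0],[0.7,0,0,0,0,0,0],[0.7,0,0,-0.05,0,0,0],[0.7,0,0,-0.15,0,0,0],[0.7,0,0,-0.3,0,0,0],[0.7,0,0,-0.45,0,0,0],[0.7,0,0,-0.45,0,0,0]]' && python3 -c "
from h import *
im,d,c=grab('wrist','w5.png'); np.savez('w5.npz',im=im,X=cloud(d,c))
im,d,c=grab('scene','s5.png'); np.savez('s5.npz',im=im,X=cloud(d,c))"
```

```text
t: 7.77
eef_pos: [0.5518, -0.038, 0.0789]
orientation: [2.354, 0.22, 0.097]
contact_force: [-0.2, 0.5, -0.7]
finger_gap: 0.804
grip_force: 0.0
t: 8.35
eef_pos: [0.5376, 0.0437, 0.165]
orientation: [2.356, 0.219, 0.107]
contact_force: [0.4, 0.3, 1.1]
finger_gap: 0.853
grip_force: 0.0
```

View pics/w5.png

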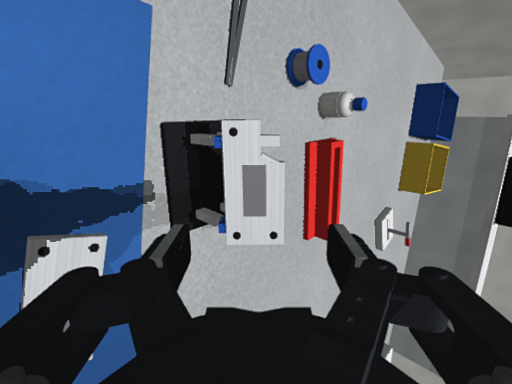

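The plate rests on both ribs against the lips, centred at about (253,183), and is released. I'll measure it and plan the regrasp.

```bash
python3 - <<'E'
from h import *
f=np.load('w5.npz'); X=f['X']; im=f['im'].astype(int)
m=np.zeros(X.shape[:2],bool); m[115:250,215:292]=1
D=X-seat; h=D@n; m&=(abs(h-.010)<.006)
Q=np.stack([D@rx,D@up,h],-1)[m]
k=(abs(Q[:,0])<.065)&(abs(Q[:,1])<.035); Q=Q[k]
print(len(Q),'h',np.median(Q[:,2])); A=np.c_[Q[:,:2],np.ones(len(Q))]; print(np.linalg.lstsq(A,Q[:,2],rcond=None)[0])
print(cv2.minAreaRect(Q[:,:2].astype(np.float32)))
# regrasp: tool z down-slope (-up), tilt +45
v=R.from_euler('z',11,degrees=True)*R.from_euler('x',225,degrees=True); print(v.as_matrix().round(2).tolist(),(-up).round(2),n.round(2))
plan(seat+up*.12+n*.12,rot(11,0)); 
E
```

```text
6709 h 0.009725421846383196
[0.00086627 0.00331446 0.00970338]
((0.0011540278792381287, -0.004041794687509537), (0.1203758716583252, 0.061532095074653625), 0.18405431509017944)
[[0.98, 0.13, -0.13], [0.19, -0.69, 0.69], [0.0, -0.71, -0.71]] [-0.13  0.69 -0.71] [-0.13  0.69  0.71]
shift [ 0.0005  0.4715 -0.0362] turn [ 0.4957 -0.0042 -0.0029] rows>= 6.2 t 8.45
```

```bash
python3 -m creep '[[0.2,0,0.16,-0.036,0.06,0,0],[0.2,0,0.3,-0.036,0.14,0,0],[0.2,0,0.4,-0.036,0.21,0,0],[0.2,0,0.47,-0.036,0.28,0,0],[0.2,0,0.47,-0.036,0.36,0,0],[0.2,0,0.47,-0.036,0.43,0,0],[0.2,0,0.47,-0.036,0.496,-0.004,-0.003],[0.2,0,0.47,-0.036,0.496,-0.004,-0.003]]' && python3 -c "
from h import *
plan(seat+up*.14+n*.005-rx*.003,rot(11,45))"
```

```text
t: 9.12
eef_pos: [0.5505, -0.0386, 0.2473]
orientation: [-3.123, -0.292, 0.006]
contact_force: [-0.0, -0.3, -0.6]
finger_gap: 0.601
grip_force: 0.0
shift [-0.0047  0.3702  0.257 ] turn [ 0.4964  0.0006 -0.004 ] rows>= 6.2 t 9.12
```

```bash
python3 -m creep '[[0.2,-0.005,0.15,0,0.06,0,0],[0.2,-0.005,0.3,0,0.14,0,0],[0.2,-0.005,0.37,0,0.21,0,0],[0.2,-0.005,0.37,0.05,0.28,0,0],[0.2,-0.005,0.37,0.12,0.36,0,0],[0.2,-0.005,0.37,0.2,0.43,0,0],[0.2,-0.005,0.37,0.257,0.496,0,-0.004],[0.2,-0.005,0.37,0.257,0.496,0,-0.004]]' && python3 -c "
from h import *
plan(seat+up*.03+n*.005-rx*.003,rot(11,45))
im,d,c=grab('wrist','w6.png'); np.savez('w6.npz',im=im,X=cloud(d,c))"
```

```text
t: 9.78
eef_pos: [0.5648, -0.1278, 0.1767]
orientation: [-2.345, -0.223, 0.107]
contact_force: [0.4, -0.8, -1.0]
finger_gap: 0.601
grip_force: 0.0
shift [ 0.0079 -0.0096  0.4181] turn [-0.002   0.0055 -0.0035] rows>= 2.5 t 9.78
```

View pics/w6.png

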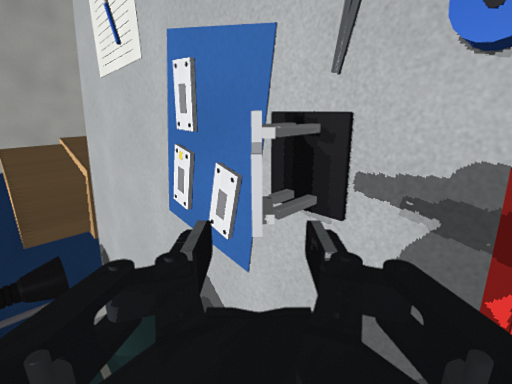

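The pose is reached: the plate is edge-on at u≈257, centred between the fingers at about (200 and 318). Now I'll slide in along the slope.

```bash
python3 -m creep '[[0.2,0.005,-0.009,0.1,0,0.002,0],[0.2,0.005,-0.009,0.2,0,0.002,0],[0.2,0.005,-0.009,0.3,0,0.002,0],[0.2,0.005,-0.009,0.38,0,0.002,0],[0.2,0.005,-0.009,0.43,0,0.002,0],[0.2,0.005,-0.009,0.43,0,0.002,0],[0.2,0.005,-0.009,0.43,0,0.002,0]]' && python3 -c "
from h import *
plan(seat+up*.001+n*.005-rx*.003,rot(11,45))"
```

```text
t: 10.42
eef_pos: [0.5532, -0.0512, 0.1101]
orientation: [-2.356, -0.232, 0.09]
contact_force: [0.6, 0.4, 0.5]
finger_gap: 0.596
grip_force: 0.0
shift [-0.0087  0.0182  0.1269] turn [ 0.0058 -0.      0.003 ] rows>= 0.8 t 10.42
```

```bash
python3 -m creep '[[0.2,-0.004,0.01,0.04,0.003,0,0],[0.2,-0.004,0.01,0.08,0.003,0,0],[0.2,-0.004,0.01,0.11,0.003,0,0],[0.2,-0.004,0.01,0.122,0.003,0,0],[0.2,-0.004,0.01,0.122,0.003,0,0]]' && python3 -c "
from h import *
plan(seat+up*.001+n*.005-rx*.003,rot(11,45))
im,d,c=grab('wrist','w7.png')"
```

```text
t: 10.83
eef_pos: [0.5479, -0.0319, 0.0847]
orientation: [-2.348, -0.229, 0.093]
contact_force: [-0.2, -0.7, 0.3]
finger_gap: 0.601
grip_force: 0.0
shift [-0.0023  0.004  -0.0015] turn [0.0007 0.0003 0.0017] rows>= 0.0 t 10.83
```

View pics/w7.png

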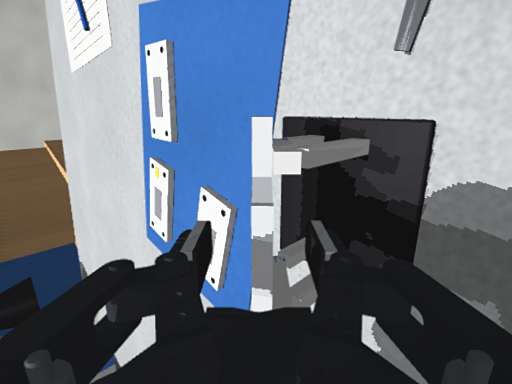

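The plate is centred between the pads (plate at u≈262, pads at 207 and 318). Closing now.

```bash
python3 -m creep '[[-0.2,0,0.002,0,0,0,0],[-0.4,0,0.002,0,0,0,0],[-0.6,0,0.002,0,0,0,0],[-0.8,0,0.002,0,0,0,0],[-1,0,0.002,0,0,0,0],[-1,0,0.002,0,0,0,0],[-1,0,0.002,0,0,0,0],[-1,0,0.002,0,0,0,0]]' 60 && python3 -m creep '[[-1,0,0,0,0,0,0],[-1,0,0,0,0,0,0],[-1,0,0,0,0,0,0]]'
```

```text
t: 11.55
eef_pos: [0.5485, -0.033, 0.0852]
orientation: [-2.349, -0.23, 0.091]
contact_force: [0.3, -4.7, 3.9]
finger_gap: 0.102
grip_force: 59.0
t: 11.8
eef_pos: [0.5485, -0.033, 0.0852]
orientation: [-2.349, -0.23, 0.091]
contact_force: [0.2, -5.1, 4.3]
finger_gap: 0.101
grip_force: 59.0
```

```bash
python3 -m creep '[[-1,0,-0.03,-0.03,0,0,0],[-1,0,-0.1,-0.1,0,0,0],[-1,0,-0.2,-0.2,0,0,0],[-1,0,-0.3,-0.3,0,0,0],[-1,0,-0.4,-0.4,0,0,0],[-1,0,-0.45,-0.45,0,0,0],[-1,0,-0.45,-0.45,0,0,0]]' && python3 -c "
from h import *
plan([.54,-.15,.22],rot(12.4,0))"
```

```text
t: 12.38
eef_pos: [0.5486, -0.0326, 0.2487]
orientation: [-2.351, -0.233, 0.085]
contact_force: [0.0, 0.4, -1.0]
finger_gap: 0.1
grip_force: 58.5
shift [-0.1252  0.4025 -0.2387] turn [-0.497  -0.0102 -0.0114] rows>= 6.2 t 12.38
```

```bash
python3 -m creep '[[-1,-0.02,0.06,-0.03,-0.06,0,0],[-1,-0.04,0.12,-0.06,-0.13,0,0],[-1,-0.06,0.2,-0.1,-0.2,0,0],[-1,-0.08,0.28,-0.15,-0.27,0,0],[-1,-0.1,0.34,-0.2,-0.34,0,0],[-1,-0.125,0.4,-0.239,-0.42,0,0],[-1,-0.125,0.4,-0.239,-0.497,-0.01,-0.011],[-1,-0.125,0.4,-0.239,-0.497,-0.01,-0.011]]' && python3 -c "
from h import *
plan([.533,-.272,.13],rot(12.4,0))
s=manip.sense();im,d,c=grab('wrist','w8.png'); np.savez('w8.npz',im=im,X=cloud(d,c),p=s['eef_pos'],o=s['orientation'])"
```

```text
t: 13.05
eef_pos: [0.5386, -0.1485, 0.2152]
orientation: [3.119, 0.342, -0.009]
contact_force: [-0.8, 1.5, -1.4]
finger_gap: 0.105
grip_force: 58.9
shift [-0.1269  0.4765  0.3428] turn [0.0019 0.0037 0.0012] rows>= 3.6 t 13.05
```

View pics/w8.png

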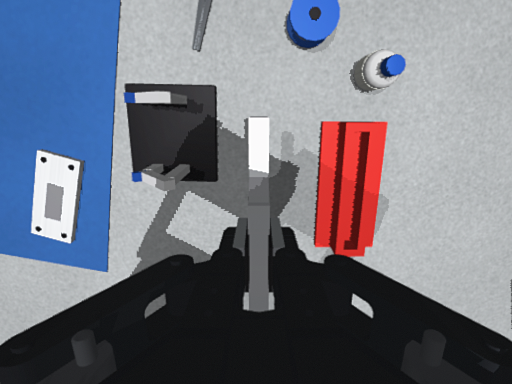

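The plate hangs upright between the pads at (258,215), with the rack slot visible at (360,190). I'll measure both in the tool frame.

```bash
python3 - <<'E'
from h import *
f=np.load('w8.npz'); X=f['X']; im=f['im'].astype(int); R0=R.from_rotvec(f['o'])
T=R0.inv().apply((X-f['p']).reshape(-1,3)).reshape(X.shape)
m=np.zeros(X.shape[:2],bool); m[105:312,235:285]=1
P=T[m]; P=P[(abs(P[:,2])<.035)&(abs(P[:,1])<.012)]
for x0 in np.arange(-.06,.08,.01):
    k=P[abs(P[:,0]-x0)<.004]
    if len(k)>10: print(x0.round(3),len(k),'y',np.percentile(k[:,1],[2,98]).round(4),'z',np.percentile(k[:,2],[5,50]).round(4))
print('xmax',np.nanpercentile(P[:,0],99.8))
b,g,r=[im[...,i] for i in range(3)]; Z=X[...,2]
red=(r-b>40); red[:,:300]=0
W=X[red&(Z>.031)&(Z<.04)]; q=cv2.minAreaRect(W[:,:2].astype(np.float32)); print('walls',q)
F=X[red&(Z<.014)]; a=np.deg2rad(12.4); ey=np.array([-np.sin(a),np.cos(a)])
y=(F[:,:2]-[.5328,-.2721])@ey; x=(F[:,:2]-[.5328,-.2721])@[ey[1],-ey[0]]; 
for x0 in(-.05,0,.05):
  k=(abs(y)<.012)&(abs(x-x0)<.02); print('slot floor y',x0,np.percentile(y[k],[1,99]))
w=(W[:,:2]-[.5328,-.2721])@ey; wx=(W[:,:2]-[.5328,-.2721])@[ey[1],-ey[0]]
for x0 in(-.05,0,.05):
  k=w[abs(wx-x0)<.02]; print('wall',np.percentile(k[k<0],[1,99]).round(4),np.percentile(k[k>0],[1,99]).round(4))
E
```

```text
-0.03 152 y [-0.005   0.0045] z [-0.0255 -0.0246]
-0.02 275 y [-0.0049  0.0045] z [-0.0256 -0.0247]
-0.01 280 y [-0.0047  0.0042] z [-0.0285 -0.0247]
0.0 304 y [-0.0047  0.0042] z [-0.0266 -0.0247]
0.01 1025 y [-0.0108  0.0107] z [-0.0334 -0.0245]
0.02 363 y [-0.005   0.0046] z [-0.0255 -0.0246]
0.03 495 y [-0.0049  0.0045] z [-0.0187 -0.0118]
0.04 308 y [-0.005   0.0047] z [-0.0035 -0.0025]
0.05 319 y [-0.005   0.0046] z [-0.0035 -0.0025]
0.06 337 y [-0.0049  0.0045] z [-0.0033 -0.0023]
xmax 0.06361178733600992
walls ((0.5326760411262512, -0.271182656288147), (0.17082811892032623, 0.03985181078314781), 12.156479835510254)
slot floor y -0.05 [-0.00843514  0.00087394]
slot floor y 0 [-0.00843746  0.00098516]
slot floor y 0.05 [-0.00859926  0.00083392]
wall [-0.0184 -0.0077] [0.0099 0.0201]
wall [-0.0182 -0.0078] [0.0102 0.0192]
wall [-0.0182 -0.0077] [0.0101 0.0203]
```

```bash
python3 -m creep '[[-1,-0.06,0.12,0.05,0,0,0],[-1,-0.1,0.25,0.1,0,0.002,0],[-1,-0.145,0.37,0.2,0,0.003,0],[-1,-0.145,0.477,0.28,0.001,0.003,0.001],[-1,-0.145,0.477,0.34,0.001,0.003,0.001],[-1,-0.145,0.477,0.34,0.001,0.003,0.001],[-1,-0.145,0.477,0.34,0.001,0.003,0.001]]' && python3 -c "
from h import *
plan([.5293,-.2722,.08],rot(12.3,0))
s=manip.sense();im,d,c=grab('wrist','w9.png'); X=cloud(d,c)
b,g,r=[im[...,i].astype(int) for i in range(3)]; Z=X[...,2]
ey=np.array([-np.sin(np.deg2rad(12.3)),np.cos(np.deg2rad(12.3))]); ex=np.array([ey[1],-ey[0]])
W=X[(r-b>40)&(Z>.031)&(Z<.04)][:,:2]-s['eef_pos'][:2]; w=W@ey; x=W@ex
for x0 in (-.03,0,.03,.05,.07):
  k=w[abs(x-x0)<.01]; print(x0,len(k),np.percentile(k[k<0],[1,99]).round(4) if (k<0).any() else 0,np.percentile(k[k>0],[1,99]).round(4) if (k>0).any() else 0)
print('xmax',x.max())
"
```

```text
t: 13.68
eef_pos: [0.5281, -0.2733, 0.1292]
orientation: [-3.115, -0.332, 0.005]
contact_force: [0.4, 0.0, -1.4]
finger_gap: 0.102
grip_force: 58.9
shift [ 0.0062 -0.0015  0.1969] turn [-0.0057  0.0013 -0.0013] rows>= 1.2 t 13.68
-0.03 151 [-0.0186 -0.0094] [0.0123 0.0188]
0 472 [-0.0182 -0.0085] [0.0101 0.0191]
0.03 543 [-0.0184 -0.0089] [0.0098 0.0194]
0.05 564 [-0.0181 -0.0088] [0.0103 0.0196]
0.07 606 [-0.0183 -0.0086] [0.01   0.0194]
xmax 0.0894291638244086
```

```bash
python3 -m creep '[[-1,0.003,-0.002,0.06,-0.002,0.001,0],[-1,0.003,-0.002,0.12,-0.002,0.001,0],[-1,0.003,-0.002,0.17,-0.002,0.001,0],[-1,0.003,-0.002,0.2,-0.002,0.001,0],[-1,0.003,-0.002,0.23,-0.002,0.001,0],[-1,0.003,-0.002,0.26,-0.002,0.001,0],[-1,0.003,-0.002,0.27,-0.002,0.001,0],[-1,0.003,-0.002,0.27,-0.002,0.001,0]]' && python3 -c "
from h import *
plan([.5293,-.2718,.0415],rot(12.3,0))"
```

```text
t: 14.4
eef_pos: [0.5291, -0.2724, 0.0626]
orientation: [-3.122, -0.335, -0.001]
contact_force: [-0.8, -0.6, -0.5]
finger_gap: 0.101
grip_force: 59.0
shift [ 0.0014 -0.0021  0.0845] turn [-0.0013 -0.0004 -0.0006] rows>= 0.5 t 14.4
```

```bash
python3 -m creep '[[-1,0,0,0.03,0,0,0],[-1,0,0,0.05,0,0,0],[-1,0,0,0.065,0,0,0],[-1,0,0,0.072,0,0,0],[-1,0,0,0.078,0,0,0],[-1,0,0,0.08,0,0,0],[-1,0,0,0.08,0,0,0]]' && python3 -m creep '[[-1,0,0,0.003,0,0,0],[-1,0,0,0.005,0,0,0],[-1,0,0,0.005,0,0,0],[-1,0,0,0.005,0,0,0]]'
```

```text
t: 14.98
eef_pos: [0.5292, -0.2726, 0.0431]
orientation: [-3.122, -0.335, -0.002]
contact_force: [-0.4, -0.9, -0.4]
finger_gap: 0.1
grip_force: 59.0
t: 15.32
eef_pos: [0.5292, -0.2725, 0.0419]
orientation: [-3.122, -0.335, -0.002]
contact_force: [0.2, -0.0, -0.4]
finger_gap: 0.104
grip_force: 59.0
```

```bash
python3 -m creep '[[-1,0,0,0.003,0,0,0],[-1,0,0,0.005,0,0,0],[-1,0,0,0.005,0,0,0],[-1,0,0,0.005,0,0,0]]' && python3 -m creep '[[-0.7,0,0,0,0,0,0],[-0.6,0,0,0,0,0,0],[-0.5,0,0,0,0,0,0],[-0.4,0,0,0,0,0,0],[-0.2,0,0,0,0,0,0],[0,0,0,0,0,0,0],[0,0,0,0,0,0,0]]' 20 && python3 -m creep '[[0,0,0,-0.05,0,0,0],[0,0,0,-0.15,0,0,0],[0,0,0,-0.3,0,0,0],[0,0,0,-0.45,0,0,0],[0,0,0,-0.6,0,0,0],[0,0,0,-0.6,0,0,0],[0,0,0,-0.6,0,0,0],[0,0,0,-0.6,0,0,0]]' && python3 -c "
from h import *
grab('wrist','w10.png')"
```

```text
t: 15.65
eef_pos: [0.5293, -0.2727, 0.0413]
orientation: [-3.122, -0.335, -0.002]
contact_force: [-3.7, 0.3, 6.5]
finger_gap: 0.104
grip_force: 60.0
t: 16.23
eef_pos: [0.5292, -0.2726, 0.0405]
orientation: [-3.122, -0.335, -0.001]
contact_force: [0.3, -0.7, -0.3]
finger_gap: 0.504
grip_force: 0.0
t: 16.9
eef_pos: [0.5289, -0.2727, 0.1907]
orientation: [-3.122, -0.335, -0.002]
contact_force: [-0.3, -0.6, -1.3]
finger_gap: 0.498
grip_force: 0.0
```

View pics/w10.png

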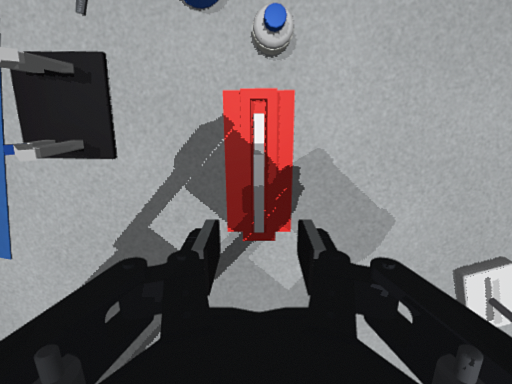

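The plate stands released and upright in the slot at (259,170), with the gripper clear of it. Handing in.

```bash
python3 -c "
from station import manip
print(manip.close_job())"
```

```text
the job is handed in; nothing more can be done
None
```

The chipped plate was laid and released on the tilted rest, taken again, lowered while held into the red rack's slot, and left standing with its chipped edge up; I handed the job in at about 17 s, but the hand-in returned no verdict.

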